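# Check the two spring corners of a tilting mirror mount

### The job

Check the spring travel of the mirror mount. With a fingertip, press down the blue pad until its red pointer tip stands at the green mark on its scale, without going past the mark, keep it there for about a second, then release it so that the corner springs back; then do the same with the yellow pad and its own mark. Do not touch the mirror, press only one corner at a time, and leave the weight and the two vials standing where they are; nothing is to be picked up.

Things in the scene. Friction and masses are not known exactly. Their poses are not given: they have to be found in the camera images.
- tilt_mount: Mirror mount fixed on the bench: steel base 112x112x10 mm, above it a tilt plate 112x112x8. Origin: on the bench under the base's centre; x, y along the plate's edges, z up. Here (mm) the pivot ball is at (-45,-45,62), blue pad at (45,-45), yellow at (-45,45). Blue pointer runs along +x past an upright scale at (125,-40), yellow along +y to one at (-45,127); scales face -y, tops z 84.
- blue_pad: Blue press pad, 26 mm across, 14 mm tall, on the tilt plate over a coil spring. Origin: centre of its top face, 82 mm above the bench at rest; z is its upward axis. Pressing takes about 2.3 N to start and 0.45 N more per mm, 5 to 8 N at the mark. The pad sinks 0.54 mm for each mm its pointer tip sinks; end stop 18 mm down.
- yellow_pad: Yellow round press pad, same size, spring and ratio as the blue one. Origin: centre of its top face.
- blue_pointer: Pointer of the blue corner: thin bar with a red tip, fixed to the tilt plate. Origin: its tip, at mid-thickness (2.4 mm thick). At rest it is 62 mm above the bench and 168 mm from the pivot's axis; it sinks as the blue pad is pressed, and is seen before the white scale (36 mm wide), 1 to 5 mm off its face.
- yellow_pointer: Pointer of the yellow corner, likewise. Origin: its tip.
- blue_mark: Green mark on the blue pointer's scale: a band 8 mm high, 22 mm wide, with a white line through its middle. Origin: on the scale's face at the band's mid-height, 11 to 25 mm below the pointer's rest height, different each time and for each scale. The pointer is at the mark when its tip is within 4 mm of the band's mid-height.
- yellow_mark: Green mark on the yellow pointer's scale, likewise.
- blue_tilt (a joint): Tilt of the plate at the blue corner (rad): 0 at rest, grows as the blue pad is pressed, 0.2 at the end stop; springs back to 0 when released. The blue pointer tip sinks 168 mm x sin(value).
- yellow_tilt (a joint): Tilt of the plate at the yellow corner (rad), likewise for the yellow pad. Each corner stays at rest while the other pad is pressed near its centre.
- mirror: Round mirror, 68 mm across, in a black cell 76 mm across in the middle of the tilt plate. Origin: centre of its face, 73 mm above the bench at rest, 9 mm lower than the pad tops and 64 mm away from the pad centres. Not to be touched.
- weight: Brass weight with a knob, 24 mm across, 35 mm tall, standing loose on the glass cover beyond the yellow side of the mount. Origin: centre of its underside. Leave it.
- vial: White vial with a black cap, 27 mm across, 56 mm tall, standing loose on the glass cover beyond the blue side of the mount. Origin: centre of its underside. Leave it. (The glass cover's top is 7.6 mm above the bench.)
- amber_vial: Amber vial with a blue cap, 30 mm across, 66 mm tall, standing loose on the glass cover beyond the mount's far corner. Origin: centre of its underside. Leave it.
There are look-alikes about, which are no part of the job. Leave any pink or purple look-alike of the amber_vial alone.

How it is judged:
By the outcome, as a careful person would: the job done as asked, in the order asked, and still so for the second after the job is handed in, with the robot touching nothing.
It also fails if it takes over 54 s, if anything falls off the work surface, if the arm or the gripper's body presses on something with over 40 N, if the wrist force passes 120 N, or if a joint passes its speed limit or range.

### The arm

A 6-joint arm with a two-finger parallel gripper is mounted at the origin on a cart in front of the work surface, level with it; the furniture and walls round the work are solid. World frame = base frame: x ahead of the robot, y to its left, z up, the work surface at z = 0. Lengths are in mm, angles in rad, forces in N, time in s.
With the tool pointing down it reaches from about 350 to 875 mm from the base axis. Payload 4.2 kg.
Tool frame: the origin (TCP) lies at the very end of the fingers, on their centre line; the grasp point (between the pads) lies 19 mm behind it (arm.grip_point_offset is the distance from the TCP to the grasp point, in mm); z points along the fingers, y is the direction in which the jaws open and shut (so a half turn about z gives the same grasp; the last joint's range is limited). The gripper opens to 85 mm and grips with 20 to 120 N. Pads are 22 mm wide; open, the fingers measure 114 mm over their backs; the gripper's body (76 mm by 85 mm) begins 54 mm behind the grasp point. The pads swing forward as they close: fully open they stand 13 mm farther back than shut.
Start: joints at [-0.911, 0.385, 0.008, 0, -1.194, -0.259], TCP at [243.86, -575.44, 231.312] pointing down, gripper open.
Joint ranges: [-3.14, 3.14], [-1.21, 2.06], [-1.07, 1.41], [-3.16, 2.05], [-2.99, -0.16], [-3.1, 3.1]. Speed limits (rad/s): [2.79, 2.79, 3.14, 3.14, 3.14, 3.14].

### API

Orientations are given as a unit quaternion [x, y, z, w].
In Python, from bench import arm gives the robot as it stands.
- The arm moves only by the tool drive_tool, never from a script. Its argument "steps" is a list of rows, each a list of 5 numbers: the shift along the tool's x, y, z in m, then the turn about the tool's z in degrees, then the finger opening in m, from 0 to 0.0854. A call has 1 to 20 rows; each row shifts and turns the commanded pose from where the row before left it, along the tool's axes as they then stand; what a row does not reach is not made up. A row lasts 1/10 s, in which the tool goes at most 50 mm and 8.59 degrees, less where a joint would pass 70% of its speed; a pose out of reach is approached as far as the arm can. A call is refused whole if a number of a shift passes 0.05 or a number of a turn 8.59, either way. A call with a gripper value outside its range is refused whole. The fingers move at their own pace and stop on an object; the grip force is fixed at half the most. Time passes only in rows, so rows that do not move let the fingers close. It gives the time, the measured TCP pose, the force and the opening at its end, in the units of the state.
- arm.read_state(): the state, without advancing time (a new reading comes with each control period).
- arm.get_image(name): name is "scene" or "top" or "wrist"; returns (picture, depth): 384x512x3 uint8, blue, green, red; 384x512 float32, mm along the optical axis (not along the pixel's ray), 0 where there is no reading.
- arm.camera_params(name): a dict with "K" (3x3 intrinsics, pixels), "world_to_cam" (4x4, takes a point from world to camera coordinates); the wrist camera has in their place "mount" (4x4, takes a point from camera to tool coordinates, whose origin is the TCP and whose axes are the flange's). Camera axes: x right, y up, looking along -z (the intrinsics and any distortion apply to the point x, -y, -z); pixel columns grow to the right and rows downward; lengths in mm; the calibration is good to about 2 mm. A picture is of the moment at which its call begins: read the wrist's pose just before it. camera_params takes no time and is no camera call.
- arm.job_done(): hands the job in, once; it reports no verdict.
The state is a dict: "clock": time; "joints": joint angles; "joint_vel": joint speeds; "joint_efforts": joint torques, N m; "position": TCP position; "ee_rot": TCP orientation; "contact_force": force on the tool from outside, world axes, zero at the start; "wrist_torque": the same for the moment, N m; "gripper_width": finger opening in mm.
Only numpy, scipy, OpenCV 4.12 (cv2) and the standard library are available. Lean on these libraries where they do the work, as an engineer would, in place of code of your own. Each camera call takes 0.05 s, during which the arm holds its last target.

## Working session

There is one attempt and no reset: what is moved stays moved. The work goes in short steps, Python scripts to look and compute and a tool call to move; the robot and the scene stay as the last step left them, time stands still between calls to the robot, and variables do not carry over. Pictures are saved under pics/ and viewed, and the job is handed in when it is done.

Besides the shell and the picture viewer there is one more tool, called after ">>>" by a JSON object that holds its "fn" and its "kwargs", one argument or row to a line. drive_tool: Moves the arm, as the interface text tells. Its arguments: {"type":"object","properties":{"steps":{"type":"array"}},"required":["steps"]}

```bash
ls; mkdir -p pics
python3 - <<'E'
from bench import arm
import cv2,numpy as np
print(arm.read_state())
for n in("scene","top"):
    p,d=arm.get_image(n); cv2.imwrite(f"pics/{n}0.png",p); np.save(f"pics/{n}0.npy",d)
    print(arm.camera_params(n))
print(arm.camera_params("wrist"))
E
```

```text
pics
{'clock': 0.0, 'joints': array([-9.11387001e-01,  3.85552128e-01,  6.60370409e-03, -5.05046071e-04,
       -1.19397588e+00, -2.58591872e-01]), 'joint_vel': array([ 1.55936919e-03,  1.31068513e-03, -1.86802698e-05,  3.11112839e-04,
       -9.31512290e-05,  1.24499279e-03]), 'joint_efforts': array([-8.37448988e-05, -3.92289770e+01,  1.88403511e+01,  4.18616742e+00,
       -4.67674530e-03,  1.97548951e-05]), 'position': array([ 243.6406556 , -574.91640524,  230.21469129]), 'ee_rot': array([-1.98978470e-01,  9.80003256e-01,  1.05784814e-03, -2.60988731e-04]), 'contact_force': array([ 0.44933541, -0.06601059,  0.15816537]), 'wrist_torque': array([ 0.02979555,  0.00517136, -0.01125829]), 'gripper_width': 85.03141321822696}
{'K': array([[437.87352294,   0.        , 259.80312962],
       [  0.        , 437.87352294, 200.15102438],
       [  0.        ,   0.        ,   1.        ]]), 'world_to_cam': array([[ 4.89817962e-01, -8.71809144e-01,  5.21350925e-03,
        -4.07973238e+02],
       [ 5.79016938e-01,  3.29774392e-01,  7.45646187e-01,
        -3.18925185e+02],
       [-6.51780446e-
[... 481 characters left out ...]
5.15864899e+02],
       [-9.11422987e-02,  3.99756609e-03,  9.95829855e-01,
        -9.80975517e+02],
       [ 0.00000000e+00,  0.00000000e+00,  0.00000000e+00,
         1.00000000e+00]])}
{'K': array([[315.06173198,   0.        , 258.44250987],
       [  0.        , 315.06173198, 196.63403005],
       [  0.        ,   0.        ,   1.        ]]), 'mount': array([[-4.18574166e-04,  9.56139117e-01,  2.92912638e-01,
         7.52427633e+01],
       [ 9.99999583e-01,  1.62505811e-04,  8.98547194e-04,
         6.35937788e-01],
       [ 8.11536115e-04,  2.92912892e-01, -9.56138786e-01,
        -1.43020819e+02],
       [ 0.00000000e+00,  0.00000000e+00,  0.00000000e+00,
         1.00000000e+00]])}
```

View pics/scene0.png

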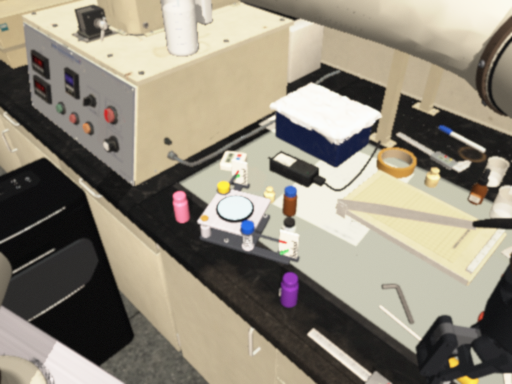

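View pics/top0.png

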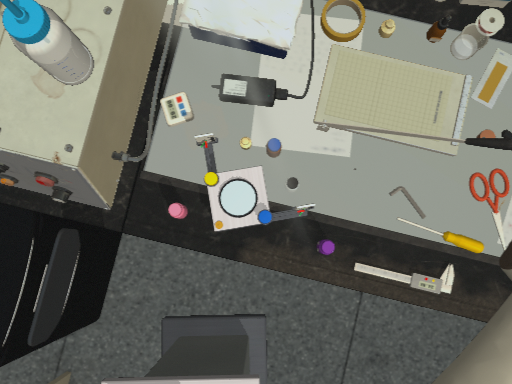

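```bash
cat > h.py <<'E'
import numpy as np,cv2
from bench import arm
def ray(P,uv):
    K=P["K"];W=np.array(P["world_to_cam"]);R=W[:3,:3];t=W[:3,3]
    d=np.array([(uv[0]-K[0,2])/K[0,0],-(uv[1]-K[1,2])/K[1,1],-1.])
    return -R.T@t, R.T@d
def onz(P,uv,z):
    c,d=ray(P,uv); return c+d*(z-c[2])/d[2]
def proj(P,X):
    W=P["world_to_cam"];q=W[:3,:3]@np.asarray(X)+W[:3,3]
    return np.array([P["K"][0,2]+P["K"][0,0]*q[0]/-q[2],P["K"][1,2]+P["K"][1,1]*q[1]/q[2]])
def wristP():
    from scipy.spatial.transform import Rotation as Ro
    s=arm.read_state();T=np.eye(4);T[:3,:3]=Ro.from_quat(s["ee_rot"]).as_matrix();T[:3,3]=s["position"]
    p=arm.camera_params("wrist");return {"K":p["K"],"world_to_cam":np.linalg.inv(T@p["mount"])}
def blobs(img,lo,hi,roi=None,amin=5):
    h=cv2.cvtColor(img,cv2.COLOR_BGR2HSV);m=cv2.inRange(h,np.array(lo),np.array(hi))
    if roi: 
        z=np.zeros_like(m);x0,y0,x1,y1=roi;z[y0:y1,x0:x1]=m[y0:y1,x0:x1];m=z
    n,l,s,c=cv2.connectedComponentsWithStats(m)
    return [(c[i].round(2).tolist(),s[i].tolist()) for i in range(1,n) if s[i,4]>=amin]
E
python3 - <<'E'
from h import *
for n,roi in(("top",(180,120,340,260)),("scene",(160,130,330,300))):
    P=arm.camera_params(n);im=cv2.imread(f"pics/{n}0.png");d=np.load(f"pics/{n}0.npy")
    for nm,lo,hi in(("blue",(100,120,60),(130,255,255)),("yel",(22,120,120),(35,255,255)),("red",(0,150,120),(8,255,255)),("green",(45,100,60),(85,255,255))):
        for c,s in blobs(im,lo,hi,roi): print(n,nm,c,s,onz(P,c,82).round(1),onz(P,c,62).round(1))
    x0,y0,x1,y1=roi
    cv2.imwrite(f"pics/{n}0c.png",cv2.resize(im[y0:y1,x0:x1],None,fx=4,fy=4,interpolation=cv2.INTER_CUBIC)[:600])
E
```

```text
top blue [276.81, 143.33] [274, 139, 6, 11, 42] [ 609.  -205.3   82. ] [ 613. -206.   62.]
top blue [264.68, 216.51] [258, 210, 14, 14, 148] [ 468.4 -178.6   82. ] [ 469.4 -178.7   62. ]
top yel [210.69, 178.34] [204, 172, 14, 14, 152] [543.9 -77.   82. ] [546.5 -75.   62. ]
top red [205.6, 144.13] [205, 141, 3, 7, 15] [610.5 -68.1  82. ] [614.5 -65.9  62. ]
top red [300.69, 210.54] [297, 210, 8, 2, 13] [ 478.2 -247.4   82. ] [ 479.4 -249.    62. ]
top green [202.44, 144.44] [201, 143, 4, 4, 9] [610. -62.  82.] [614.1 -59.7  62. ]
top green [300.2, 213.4] [299, 212, 3, 4, 5] [ 472.8 -246.3   82. ] [ 473.9 -247.9   62. ]
scene blue [307.0, 142.9] [277, 130, 53, 33, 713] [ 767.3 -162.2   82. ] [ 794.8 -151.2   62. ]
scene blue [317.0, 133.6] [315, 132, 5, 4, 5] [ 814.8 -166.5   82. ] [ 843.9 -155.7   62. ]
scene blue [290.17, 191.11] [285, 186, 11, 11, 95] [ 593.5 -204.7   82. ] [ 614.9 -195.2   62. ]
scene blue [246.86, 226.88] [241, 219, 13, 16, 162] [ 462.2 -180.2   82. ] [ 479.2 -169.9   62. ]
scene yel [223.35, 187.08] [218, 181, 12, 13, 131] [537.1 -80.1  82. ] [556.6 -66.3  62. ]
scene green [282.38, 252.0] [281, 251, 5, 4, 8] [ 439.8 -265.7   82. ] [ 455.9 -258.3   62. ]
```

View pics/scene0c.png

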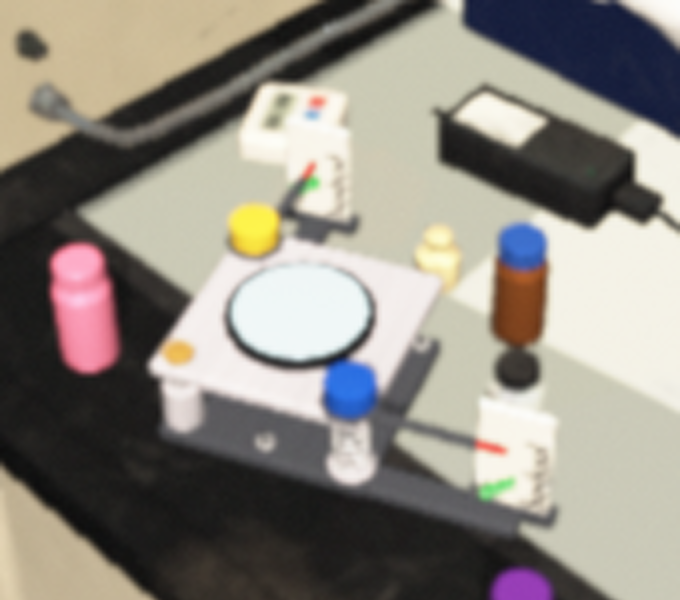

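View pics/top0c.png

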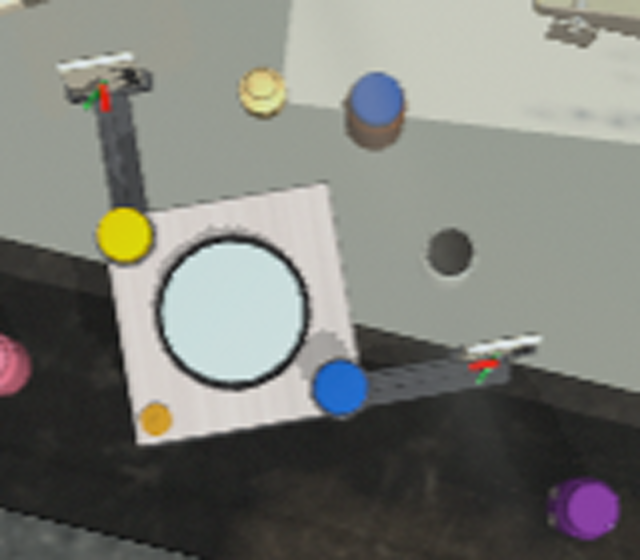

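>>> {"fn": "drive_tool", "kwargs": {
  "steps": [
    [0,0,0,7.3,0],
    [0,0,0,7.3,0],
    [-0.019,0.03,0,0,0],
    [-0.019,0.03,0,0,0],
    [-0.019,0.03,0,0,0],
    [-0.019,0.03,0,0,0],
    [-0.019,0.03,0,0,0],
    [-0.019,0.03,0,0,0],
    [-0.019,0.03,0,0,0],
    [-0.019,0.03,0,0,0],
    [-0.019,0.03,0,0,0],
    [-0.019,0.03,0,0,0],
    [-0.019,0.03,0,0,0],
    [-0.019,0.03,0,0,0],
    [0,0,0.035,0,0],
    [0,0,0.035,0,0],
    [0,0,0.035,0,0],
    [0,0,0.035,0,0],
    [0,0,0.025,0,0],
    [0,0,0,0,0]
  ]
}}

```text
clock: 2.1
position: [414.1, -185.7, 63.2]
ee_rot: [-0.073, 0.997, 0.001, -0.004]
contact_force: [0.4, -0.6, -0.9]
gripper_width: -0.2
```

```bash
cat >> h.py <<'E'
Rm=np.array([[.146,.989,0],[-.989,.146,0],[0,0,1.]]);Cm=np.array([506.15,-127.8,0])
def snap(n,name,roi=None,f=4):
    P=wristP() if n=="wrist" else arm.camera_params(n)
    im,d=arm.get_image(n);cv2.imwrite(f"pics/{name}.png",im)
    s=arm.read_state();print(s["clock"],s["position"].round(1),(Rm.T@(s["position"]-Cm)).round(1),s["contact_force"].round(2),s["gripper_width"].round(1))
    if roi:
        x0,y0,x1,y1=roi;cv2.imwrite(f"pics/{name}c.png",cv2.resize(im[y0:y1,x0:x1],None,fx=f,fy=f,interpolation=cv2.INTER_CUBIC))
    return im,d,P
E
python3 - <<'E'
from h import *
im,d,P=snap("wrist","w1"); import pickle;pickle.dump((d,P),open("pics/w1.pkl","wb"))
for q in((125,-40,84),(125,-40,45),(45,-45,82)): print(q,proj(P,Cm+Rm@np.array(q)))
E
```

```text
Traceback (most recent call last):
  File "h.py", line 26, in snap
    s=arm.read_state();print(s["clock"],s["position"].round(1),(Rm.T@(s["position"]-Cm)).round(1),s["contact_force"].round(2),s["gripper_width"].round(1))
                                                                                                                              ^^^^^^^^^^^^^^^^^^^^^^^^
AttributeError: 'float' object has no attribute 'round'
```

View pics/w1.png

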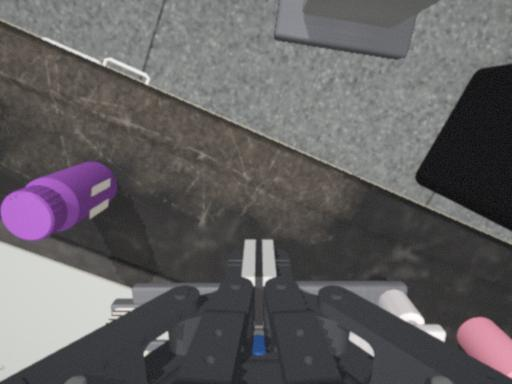

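```bash
sed -i 's/,s\["gripper_width"\].round(1)//' h.py
python3 - <<'E'
from h import *
P=wristP();print(arm.read_state()["clock"])
for q in((125,-40,84),(107,-40,84),(143,-40,84),(125,-40,45),(125,-40,10),(45,-45,82)): print(q,proj(P,Cm+Rm@np.array(q)))
im,d,P=snap("wrist","w1",(60,250,240,384),4)
E
```

```text
2.15
(125, -40, 84) [ 96.76862823 378.60624073]
(107, -40, 84) [132.75450137 378.58493064]
(143, -40, 84) [ 60.78568374 378.62754909]
(125, -40, 45) [127.75265719 325.51709657]
(125, -40, 10) [146.93303479 292.6527511 ]
(45, -45, 82) [256.72516534 367.27330648]
2.2 [ 417.3 -186.2   66.5] [ 44.8 -96.4  66.5] [-0.    0.25  0.49]
```

View pics/w1c.png

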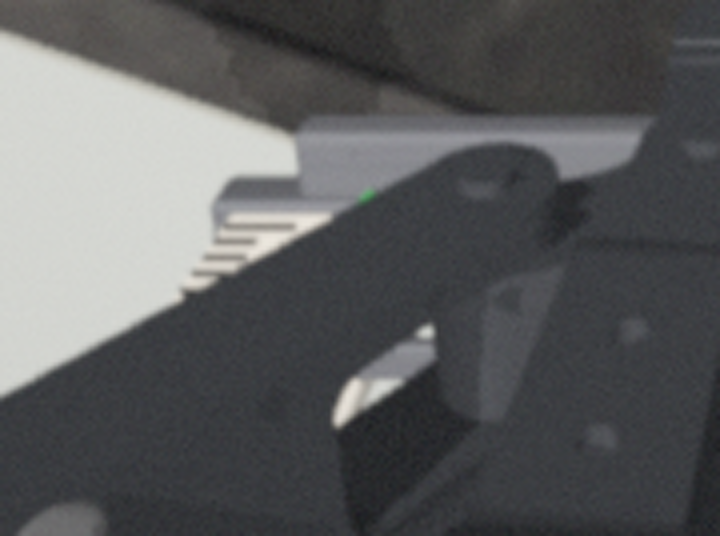

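>>> {"fn": "drive_tool", "kwargs": {
  "steps": [
    [0.019,-0.01,0,0,0],
    [0.018,-0.01,0,0,0],
    [0,0,0,-7.7,0],
    [0,0,0,-7.7,0],
    [0,0,0,-7.7,0],
    [0,0,0,-7.7,0],
    [0,0,0,-7.7,0],
    [0,0,0,-7.7,0],
    [0,0,0,-7.7,0],
    [0,0,0,0,0],
    [0,0,0,0,0]
  ]
}}

```text
clock: 3.3
position: [384.3, -211.5, 67.6]
ee_rot: [-0.516, 0.857, -0.001, 0.001]
contact_force: [0.0, 0.3, -1.1]
gripper_width: -0.1
```

Run:
```python
from h import *
P=wristP()
a=[proj(P,Cm+Rm@np.array(q)).round(1) for q in((107,-40,84),(143,-40,84),(125,-40,45))];print(a)
im,d,P=snap("wrist","w2",(0,150,200,300),4)
import pickle;pickle.dump(P,open("pics/w2.pkl","wb"))
```

```text
[array([ 47. , 311.6]), array([-13.3, 256.5]), array([ 67.1, 247.1])]
3.35 [ 384.1 -211.4   67.3] [  64.9 -132.9   67.3] [-0.26  0.27 -0.28]
```

View pics/w2c.png

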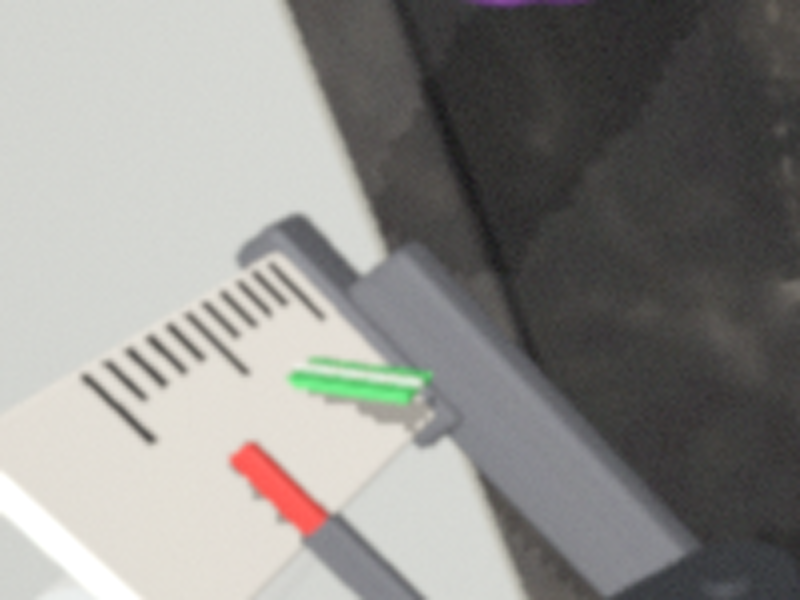

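View pics/w2.png

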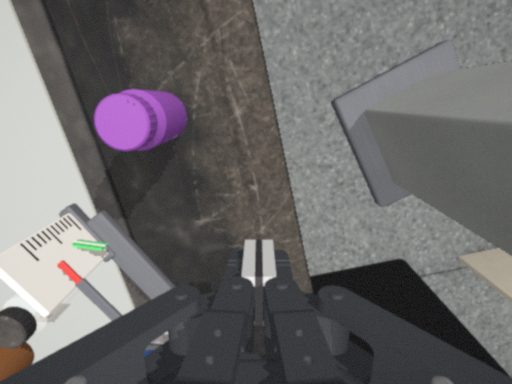

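```bash
cat >> h.py <<'E'
def onface(P,uv,y,corner=None):
    c,d=ray(P,uv);c=Rm.T@(c-Cm);d=Rm.T@d;return (c+d*(y-c[1])/d[1]).round(1)
E
python3 - <<'E'
from h import *
import pickle;P=pickle.load(open("pics/w2.pkl","rb"));im=cv2.imread("pics/w2.png")
f=lambda x,y:(x/4-.375,150+y/4-.375)
for n,c in dict(bandL_up=(310,358),bandL_lo=(290,380),bandR_up=(432,375),bandR_lo=(412,402),tiptop=(237,455),tipmid=(245,465),redend=(312,530),plateBL=(436,425),plateBR=(275,255),tick0=(88,377),ticklast=(275,265),tick0in=(152,440),ticklastin=(322,318),topR=(0,475),topL=(105,600)).items():
    print(n,onface(P,f(*c),-40),onface(P,f(*c),-43))
for c,s in blobs(im,(45,80,60),(85,255,255),(0,150,200,300)):print(c,s,onface(P,c,-40))
E
```

```text
bandL_up [125.  -40.   34.4] [125.  -43.   38.2]
bandL_lo [124.3 -40.   40.7] [124.3 -43.   44.4]
bandR_up [110.6 -40.   15.9] [110.9 -43.   20.2]
bandR_lo [109.7 -40.   24.5] [110.  -43.   28.5]
tiptop [120.7 -40.   58. ] [120.8 -43.   61.3]
tipmid [119.  -40.   58.2] [119.2 -43.   61.6]
redend [106.5 -40.   58.2] [106.9 -43.   61.5]
plateBL [104.3 -40.   24.2] [104.8 -43.   28.2]
plateBR [140.9 -40.   23.5] [140.5 -43.   27.6]
tick0 [139.7 -40.   65.7] [139.4 -43.   68.9]
ticklast [139.6 -40.   25.2] [139.3 -43.   29.2]
tick0in [128.9 -40.   65.9] [128.8 -43.   69.1]
ticklastin [128.8 -40.   26. ] [128.7 -43.   30. ]
topR [135.5 -40.   84. ] [135.3 -43.   86.8]
topL [117.5 -40.   86.7] [117.6 -43.   89.4]
[87.91, 246.53] [73, 243, 31, 8, 125] [117.5 -40.   32.1]
[102.14, 242.77] [95, 242, 13, 4, 22] [113.4 -40.   19.7]
```

```bash
cat >> h.py <<'E'
def pt(P,d,u,v):
    z=d[int(round(v)),int(round(u))]
    c,r=ray(P,(u,v)); return (Rm.T@(c+r*z-Cm)).round(1) if z>0 else None
E
python3 - <<'E'
from h import *
im,d,P=snap("wrist","w3");np.save("pics/w3.npy",d)
f=lambda x,y:(round(x/4-.375),round(150+y/4-.375))
h=cv2.cvtColor(im,cv2.COLOR_BGR2HSV);m=cv2.inRange(h,np.array((45,100,60)),np.array((85,255,255)));m[:, 200:]=0
v,u=np.nonzero(m)
for a,b in sorted(zip(u,v))[::6]: print((a,b),pt(P,d,a,b))
print("face")
for c in((60,520),(200,520),(200,430),(150,400),(260,300),(330,350),(250,410),(300,420),(330,440),(120,560)):
    u,v=f(*c);print(c,pt(P,d,u,v))
print("tip")
for c in((245,462),(262,475),(280,492),(300,510)):u,v=f(*c);print(pt(P,d,u,v))
E
```

```text
3.4 [ 383.9 -211.4   67.1] [  64.8 -133.1   67.1] [-0.53 -0.15 -0.28]
(np.int64(72), np.int64(244)) [124.5 -41.4  41.6]
(np.int64(74), np.int64(245)) [123.3 -42.4  42.2]
(np.int64(76), np.int64(245)) [122.7 -43.6  42.5]
(np.int64(78), np.int64(244)) [122.4 -42.8  39.7]
(np.int64(79), np.int64(246)) [121.2 -44.2  42.1]
(np.int64(81), np.int64(245)) [120.9 -45.1  41.4]
(np.int64(82), np.int64(248)) [119.2 -44.6  41.9]
(np.int64(84), np.int64(246)) [119.4 -45.4  40.6]
(np.int64(85), np.int64(248)) [118.1 -45.1  40.8]
(np.int64(87), np.int64(246)) [118.3 -46.3  39.9]
(np.int64(89), np.int64(246)) [117.6 -47.6  40.3]
(np.int64(90), np.int64(248)) [116.3 -47.4  40.7]
(np.int64(92), np.int64(246)) [116.6 -49.2  40.6]
(np.int64(93), np.int64(248)) [115.3 -49.7  41.8]
(np.int64(95), np.int64(247)) [115.  -50.1  40.4]
(np.int64(97), np.int64(242)) [116.4 -49.6  35.3]
(np.int64(98), np.int64(248)) [113.5 -51.4  40.8]
(np.int64(99), np.int64(250)) [112.3 -51.6  41.7]
(np.int64(101), np.int64(247)) [112.8 -51.1  37.9]
(np.int64(103), np.int64(243)) [113.7 -51.5  34.4]
face
(60, 520) [127.3 -39.5  82.2]
(200, 520) [116.9 -39.4  68.6]
(200, 430) [126.1 -40.8  59.3]
(150, 400) [132.9 -40.6  61.9]
(260, 300) [135.9 -40.   32.6]
(330, 350) [124.2 -40.   29.2]
(250, 410) [124.4 -40.9  50.9]
(300, 420) [118.5 -40.8  45.3]
(330, 440) [113.7 -39.6  42.8]
(120, 560) [119.5 -40.5  81.6]
tip
[119.5 -46.7  64.5]
[117.  -46.   63.4]
[113.4 -46.3  63.8]
[110.1 -46.6  63.7]
```

>>> {"fn": "drive_tool", "kwargs": {
  "steps": [
    [0,0,-0.025,0,0],
    [0,0,-0.025,0,0],
    [-0.028,-0.002,0,0,0],
    [-0.028,-0.002,0,0,0],
    [-0.028,-0.002,0,0,0],
    [-0.028,-0.002,0,0,0],
    [-0.028,-0.002,0,0,0],
    [-0.028,-0.002,0,0,0],
    [-0.028,-0.002,0,0,0],
    [-0.028,-0.002,0,0,0],
    [0,0,0,0,0],
    [0,0,0,0,0]
  ]
}}

```text
clock: 4.6
position: [501.7, -20.1, 116.2]
ee_rot: [-0.517, 0.856, 0.0, -0.0]
contact_force: [-1.1, -0.3, -0.6]
gripper_width: -0.3
```

Run:
```python
from h import *
P=wristP()
a=[proj(P,Cm+Rm@np.array(q)).round(1) for q in((-45,127,84),(-45,127,45),(45,-45,82),(-45,45,82),(-45,-45,70))];print(a)
im,d,P=snap("wrist","w4",(0,150,200,300),4);np.save("pics/w4.npy",d)
import pickle;pickle.dump(P,open("pics/w4.pkl","wb"))
```

```text
[array([ 46.7, 257.3]), array([ 80.7, 232.1]), array([161. , -83.7]), array([146.9, 180.4]), array([272.7,  84.2])]
4.65 [501.2 -20.6 116.2] [-106.7   10.8  116.2] [-0.65 -0.76  0.79]
```

View pics/w4c.png

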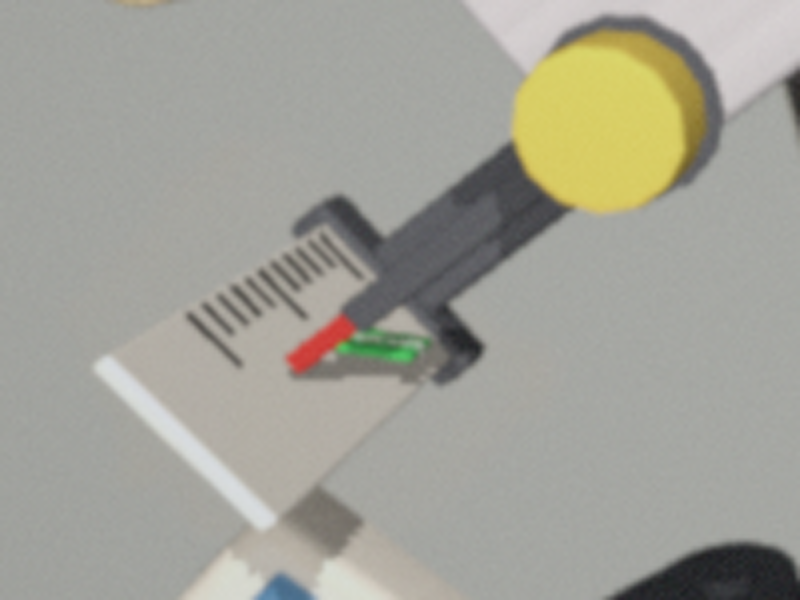

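View pics/w4.png

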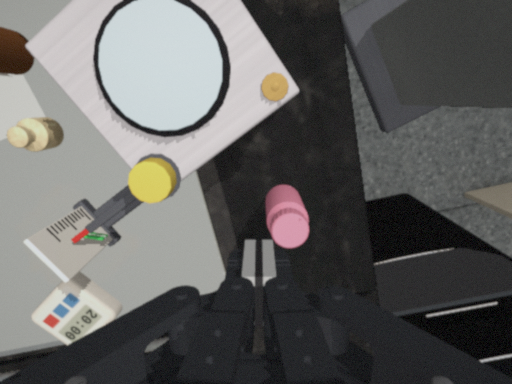

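Run:
```python
from h import *
import pickle;P=pickle.load(open("pics/w4.pkl","rb"));im=cv2.imread("pics/w4.png");d=np.load("pics/w4.npy")
f=lambda x,y:(x/4-.375,150+y/4-.375)
h=cv2.cvtColor(im,cv2.COLOR_BGR2HSV);m=cv2.inRange(h,np.array((45,80,60)),np.array((85,255,255)));m[:, 200:]=0
v,u=np.nonzero(m)
for a,b in sorted(zip(u,v))[::5]: print((int(a),int(b)),pt(P,d,a,b))
def F(n,L):
    print(n,[pt(P,d,*f(*c)) for c in L])
F("face",[(150,380),(250,450),(250,300),(330,270),(390,300),(300,410),(220,290)])
F("tip",[(300,355),(320,345),(335,330)])
F("pad",[(560,100),(600,120),(640,140),(600,170)])
for n,c in dict(tick0=(190,317),tick0in=(240,365),tl=(325,238),tlin=(360,276),topL=(105,368),topR=(262,522),bandR=(415,358),bandRlo=(428,340)).items(): print(n,onface(P,f(*c),127))
c,s=max(blobs(im,(22,100,100),(35,255,255)),key=lambda b:b[1][4]);print(c,Rm.T@(onz(P,c,82)-Cm))
P2=pickle.load(open("pics/w1.pkl","rb"))[1] if 0 else 0
```

```text
(84, 237) [-49.2 125.2  48.5]
(87, 235) [-49.3 122.2  48.6]
(88, 237) [-50.9 123.1  48.1]
(89, 238) [-51.9 122.7  48.7]
(91, 237) [-52.2 120.5  49.3]
(92, 237) [-52.6 120.   49.2]
(93, 238) [-53.6 119.5  49.8]
(95, 236) [-53.4 118.8  47.7]
(96, 238) [-54.8 117.8  49.8]
(97, 239) [-55.9 119.1  48. ]
(99, 237) [-55.6 116.7  48.2]
(100, 238) [-56.6 115.9  49.2]
(101, 240) [-59.  128.1  32.8]
(103, 238) [-57.8 113.8  49.7]
face [array([-35.5, 127.1,  81.9]), array([-53.1, 126.6,  78.5]), array([-33.5, 125.9,  55. ]), array([-36.6, 127.8,  30.6]), array([-47.8, 100.2,  63.8]), array([-53.3, 127.9,  62.8]), array([-29.2, 127.7,  56.2])]
tip [array([-46. , 119.6,  63.7]), array([-46.7, 115.5,  63.7]), array([-46.3, 111.5,  63.8])]
pad [array([-40. ,  45.9,  82.3]), array([-45.6,  43.3,  82.2]), array([-51.2,  40.3,  82.8]), array([-51.2,  48.6,  81.7])]
tick0 [-30.5 127.   66.6]
tick0in [-41.4 127.   66.3]
tl [-31. 127.  26.]
tlin [-40.8 127.   26.2]
topL [-30.4 127.   86.4]
topR [-62.7 127.   86.7]
bandR [-59.6 127.   31.5]
bandRlo [-58.7 127.   24.5]
[151.68, 179.96] [-46.40231614  42.53835418  82.        ]
```

Run:
```python
from h import *
import pickle;P=pickle.load(open("pics/w4.pkl","rb"));im=cv2.imread("pics/w4.png");d=np.load("pics/w4.npy")
for u in (98,101,103,105,106):
  for v in range(231,241): print((u,v),im[v,u].tolist(),pt(P,d,u,v))
```

```text
(98, 231) [165, 173, 178] [-52.2 126.4  30.2]
(98, 232) [152, 163, 164] [-52.8 126.4  31. ]
(98, 233) [108, 131, 115] [-53.1 118.7  42.9]
(98, 234) [95, 122, 97] [-53.6 118.6  43.8]
(98, 235) [110, 135, 113] [-54.1 117.3  46.5]
(98, 236) [85, 118, 82] [-54.6 116.9  47.9]
(98, 237) [68, 132, 56] [-55.2 117.1  48.3]
(98, 238) [90, 173, 72] [-55.7 117.2  49. ]
(98, 239) [103, 173, 93] [-56.3 118.   48.7]
(98, 240) [105, 140, 108] [-57.4 127.   37. ]
(101, 231) [165, 174, 178] [-53.7 126.8  26.9]
(101, 232) [159, 169, 170] [-54.3 127.4  26.9]
(101, 233) [120, 142, 126] [-54.4 117.7  41.8]
(101, 234) [97, 124, 99] [-54.9 117.   43.5]
(101, 235) [128, 150, 130] [-55.5 116.4  45.2]
(101, 236) [120, 162, 115] [-56.  116.2  46.3]
(101, 237) [96, 165, 82] [-56.5 115.8  47.7]
(101, 238) [95, 182, 77] [-57.  114.9  49.8]
(101, 239) [100, 182, 87] [-57.6 115.9  49.2]
(101, 240) [103, 150, 102] [-59.  128.1  32.8]
(103, 231) [161, 170, 175] [-54.7 127.3  24.3]
(103, 232) [162, 171, 173] [-55.3 127.   25.6]
(103, 233) [137, 153, 147] [-55.8 126.   28. ]
(103, 234) [113, 139, 116] [-55.9 116.6  42.4
[... 515 characters left out ...]
105, 236) [133, 153, 135] [-57.8 114.7  45.1]
(105, 237) [120, 138, 123] [-58.3 115.   45.4]
(105, 238) [118, 130, 124] [-59.9 127.7  28. ]
(105, 239) [114, 122, 122] [-60.5 127.8  28.8]
(105, 240) [113, 120, 124] [-61.  126.8  31. ]
(106, 231) [115, 116, 117] [-56.2 127.5  21.1]
(106, 232) [134, 140, 142] [-56.8 127.2  22.4]
(106, 233) [142, 152, 152] [-57.4 127.7  22.6]
(106, 234) [113, 140, 120] [-57.2 114.7  42.5]
(106, 235) [88, 130, 85] [-57.7 114.9  43. ]
(106, 236) [98, 127, 100] [-58.3 114.8  44. ]
(106, 237) [102, 119, 107] [-59.7 126.7  27.7]
(106, 238) [110, 119, 117] [-60.4 127.3  27.7]
(106, 239) [111, 116, 121] [-60.9 127.2  28.7]
(106, 240) [108, 113, 116] [-61.5 126.9  30.1]
```

>>> {"fn": "drive_tool", "kwargs": {
  "steps": [
    [0.031,-0.0089,0,0,0],
    [0.031,-0.0089,0,0,0],
    [0.031,-0.0089,0,0,0],
    [0.031,-0.0089,0,0,0],
    [0.031,-0.0089,0,0,0],
    [0,0,0,7.7,0],
    [0,0,0,7.7,0],
    [0,0,0,7.7,0],
    [0,0,0,7.7,0],
    [0,0,0,7.7,0],
    [0,0,0,7.7,0],
    [0,0,0,7.7,0],
    [0,0,0.01,0,0],
    [0,0,0.01,0,0],
    [0,0,0,0,0],
    [0,0,0,0,0]
  ]
}}

```text
clock: 6.25
position: [468.5, -178.5, 95.7]
ee_rot: [-0.073, 0.997, 0.0, -0.001]
contact_force: [0.5, 0.2, -0.3]
gripper_width: -0.3
```

Run:
```python
from h import *
im,d,P=snap("wrist","w5",(60,180,210,320),4);np.save("pics/w5.npy",d)
print([proj(P,Cm+Rm@np.array(q)).round(1) for q in((125,-40,84),(125,-40,38))],arm.read_state()["ee_rot"].round(3))
im,d,P=snap("scene","s5",(190,190,310,280),6)
```

```text
6.3 [ 468.9 -178.5   96.1] [ 44.7 -44.2  96.1] [ 0.34 -0.21  0.61]
[array([110.2, 254. ]), array([140.6, 222.7])] [-0.073  0.997 -0.    -0.   ]
6.35 [ 469.2 -178.4   96.3] [ 44.7 -44.   96.3] [ 0.05  0.16 -0.4 ]
```

View pics/w5.png

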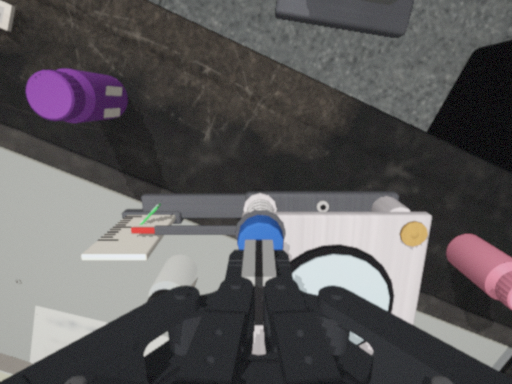

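View pics/s5c.png

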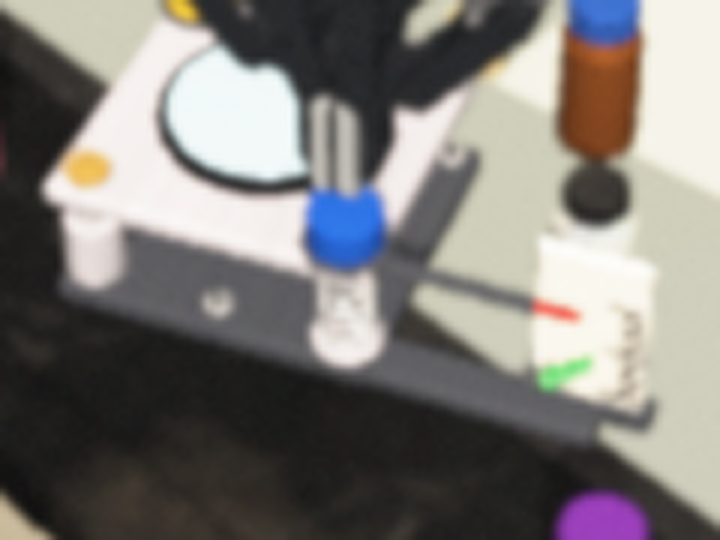

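>>> {"fn": "drive_tool", "kwargs": {
  "steps": [
    [0,0,0.005,0,0],
    [0,0,0.005,0,0],
    [0,0,0,0,0],
    [0,0,0,0,0]
  ]
}}

```text
clock: 6.75
position: [468.9, -178.3, 86.1]
ee_rot: [-0.073, 0.997, 0.0, -0.0]
contact_force: [-1.1, -0.4, 0.2]
gripper_width: 0.0
```

>>> {"fn": "drive_tool", "kwargs": {
  "steps": [
    [0,0,0.003,0,0],
    [0,0,0,0,0],
    [0,0,0,0,0]
  ]
}}

```text
clock: 7.05
position: [469.0, -178.4, 83.3]
ee_rot: [-0.073, 0.997, -0.0, -0.0]
contact_force: [0.9, -0.4, 0.2]
gripper_width: -0.3
```

>>> {"fn": "drive_tool", "kwargs": {
  "steps": [
    [0,0,0.002,0,0],
    [0,0,0,0,0],
    [0,0,0,0,0]
  ]
}}

```text
clock: 7.35
position: [469.4, -178.4, 81.6]
ee_rot: [-0.073, 0.997, -0.0, 0.0]
contact_force: [-0.7, -0.1, 2.1]
gripper_width: -0.1
```

>>> {"fn": "drive_tool", "kwargs": {
  "steps": [
    [0,0,0.002,0,0],
    [0,0,0,0,0],
    [0,0,0,0,0]
  ]
}}

```text
clock: 7.65
position: [469.5, -178.7, 79.7]
ee_rot: [-0.073, 0.997, -0.0, 0.0]
contact_force: [1.0, -3.2, 3.3]
gripper_width: -0.2
```

>>> {"fn": "drive_tool", "kwargs": {
  "steps": [
    [0,0,0.002,0,0],
    [0,0,0.002,0,0],
    [0,0,0.002,0,0],
    [0,0,0,0,0],
    [0,0,0,0,0]
  ]
}}

```text
clock: 8.15
position: [469.8, -179.2, 73.9]
ee_rot: [-0.073, 0.997, -0.001, 0.001]
contact_force: [0.3, -5.2, 6.6]
gripper_width: -0.1
```

```bash
cat > look.py <<'E'
from h import *
import sys
n=sys.argv[1];w=sys.argv[2];roi=tuple(map(int,sys.argv[3].split(",")));yf=float(sys.argv[4]);f=int(sys.argv[5]) if len(sys.argv)>5 else 6
im,d,P=snap(w,n,roi,f)
for nm,lo,hi in(("red",(0,120,100),(8,255,255)),("red2",(172,120,100),(180,255,255)),("green",(45,80,60),(85,255,255))):
    h=cv2.cvtColor(im,cv2.COLOR_BGR2HSV);m=cv2.inRange(h,np.array(lo),np.array(hi))
    x0,y0,x1,y1=roi;z=np.zeros_like(m);z[y0:y1,x0:x1]=m[y0:y1,x0:x1]
    v,u=np.nonzero(z)
    if len(u)==0: continue
    X=np.array([q for q in (pt(P,d,a,b) for a,b in zip(u,v)) if q is not None])
    print(nm,len(u),"px",u.mean().round(1),v.mean().round(1),"med",np.median(X,0).round(1),"zpct",np.percentile(X[:,2],[5,25,50,75,95]).round(1))
E
python3 look.py w6 wrist 80,190,190,270 -40 7; python3 look.py s6 scene 260,220,310,270 -40 10
```

```text
8.2 [ 469.8 -179.2   73.9] [ 45.5 -43.5  73.9] [-0.11 -5.73  6.67]
red 150 px 139.7 233.8 med [113.  -45.5  50.6] zpct [49.4 50.2 50.6 51.  51.7]
green 51 px 142.7 221.3 med [114.7 -49.2  41.4] zpct [28.3 40.8 41.4 41.9 42.3]
8.25 [ 469.8 -179.2   74. ] [ 45.5 -43.5  74. ] [ 0.61 -5.06  6.54]
red 8 px 281.5 246.0 med [112.6 -45.7  50.4] zpct [48.9 50.  50.4 50.7 51.3]
green 20 px 282.8 251.8 med [115.8 -49.   39.4] zpct [33.1 38.2 39.4 40.2 41.4]
```

View pics/w6c.png

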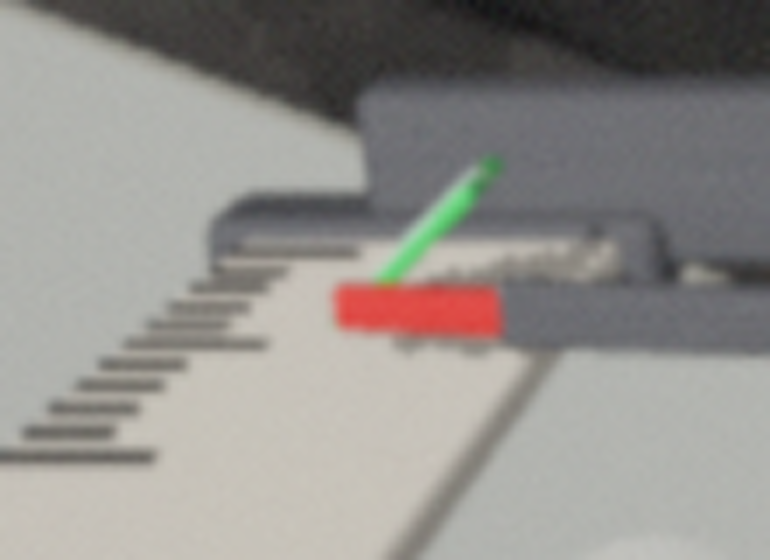

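View pics/s6c.png

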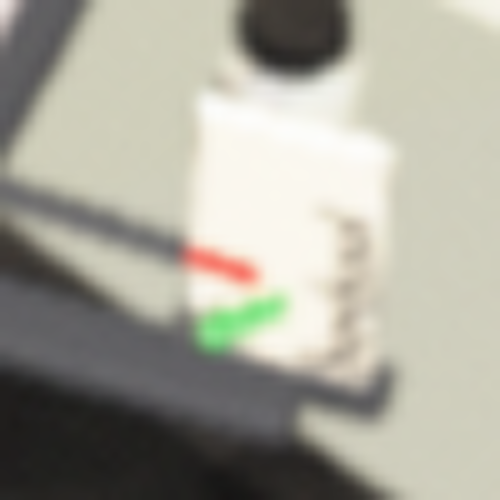

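>>> {"fn": "drive_tool", "kwargs": {
  "steps": [
    [0,0,0.002,0,0],
    [0,0,0.0015,0,0],
    [0,0,0,0,0],
    [0,0,0,0,0]
  ]
}}

```text
clock: 8.65
position: [470.0, -179.4, 70.7]
ee_rot: [-0.073, 0.997, -0.001, 0.001]
contact_force: [-0.4, -6.7, 8.3]
gripper_width: 0.2
```

```bash
python3 look.py w7 wrist 80,190,190,270 -40 7; python3 look.py s7 scene 260,220,310,270 -40 10
```

```text
8.7 [ 470.  -179.4   70.8] [ 45.8 -43.3  70.8] [-0.81 -6.23  7.57]
red 138 px 142.3 232.1 med [113.  -45.4  45.2] zpct [44.1 44.7 45.2 45.7 46.3]
green 49 px 141.1 223.2 med [114.6 -49.4  41.2] zpct [21.2 39.5 41.2 41.8 42.3]
8.75 [ 470.  -179.4   70.8] [ 45.8 -43.3  70.8] [-0.58 -6.57  7.16]
red 9 px 281.6 248.1 med [113.7 -45.1  44.2] zpct [42.3 43.5 44.2 45.5 45.9]
green 20 px 282.6 252.0 med [115.9 -48.2  38.5] zpct [32.2 36.8 38.5 40.3 42. ]
```

View pics/w7c.png

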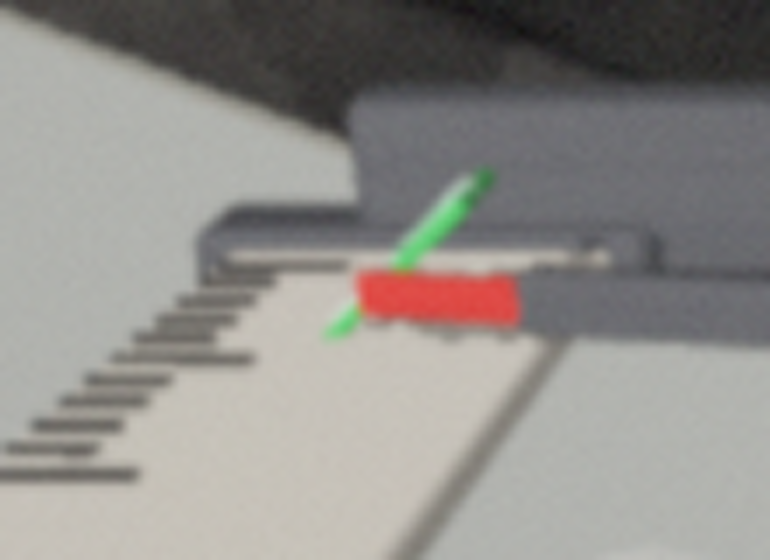

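View pics/s7c.png

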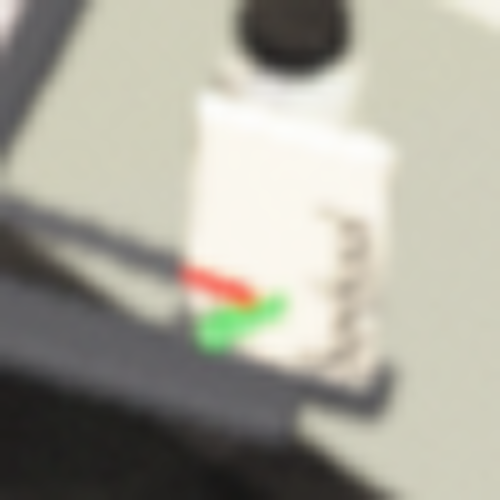

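>>> {"fn": "drive_tool", "kwargs": {
  "steps": [
    [0,0,0.0012,0,0],
    [0,0,0.001,0,0],
    [0,0,0,0,0],
    [0,0,0,0,0]
  ]
}}

```text
clock: 9.15
position: [470.1, -179.6, 68.7]
ee_rot: [-0.073, 0.997, -0.001, 0.001]
contact_force: [-0.8, -7.8, 8.8]
gripper_width: -0.5
```

```bash
python3 look.py w8 wrist 80,190,190,270 -40 7; python3 look.py s8 scene 260,220,310,270 -40 10
```

```text
9.2 [ 470.1 -179.6   68.7] [ 45.9 -43.2  68.7] [-0.16 -7.02  8.13]
red 118 px 145.9 231.3 med [111.6 -45.3  42. ] zpct [40.8 41.4 42.  42.5 43.4]
green 68 px 137.1 227.4 med [116.4 -48.   41.4] zpct [38.4 41.  41.4 41.8 42.3]
9.25 [ 470.1 -179.6   68.8] [ 45.9 -43.2  68.8] [-0.11 -7.33  7.69]
red 7 px 279.6 248.7 med [108.4 -45.5  41.6] zpct [40.8 41.2 41.6 42.  42.7]
green 18 px 282.8 252.1 med [116.6 -49.6  39.4] zpct [35.2 36.5 39.4 40.4 42.2]
```

View pics/w8c.png

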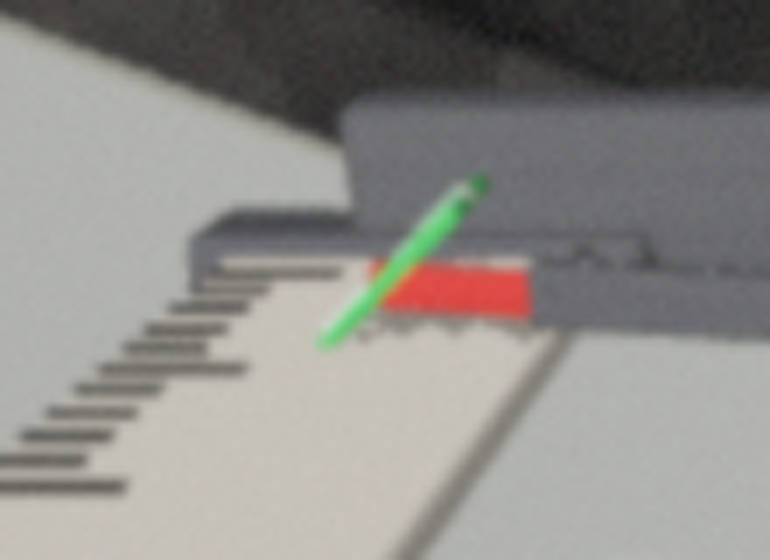

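View pics/s8c.png

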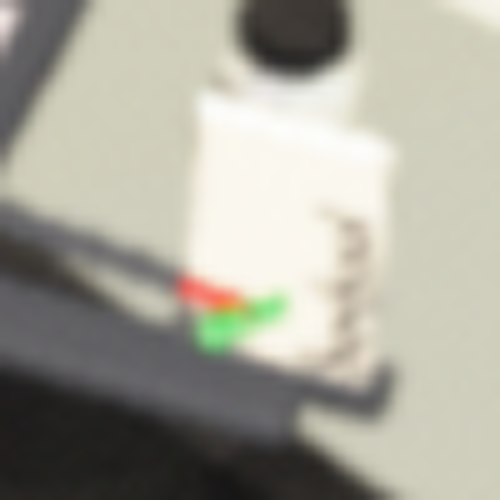

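>>> {"fn": "drive_tool", "kwargs": {
  "steps": [
    [0,0,0,0,0],
    [0,0,0,0,0],
    [0,0,0,0,0],
    [0,0,0,0,0],
    [0,0,0,0,0],
    [0,0,0,0,0],
    [0,0,0,0,0],
    [0,0,0,0,0],
    [0,0,0,0,0],
    [0,0,0,0,0]
  ]
}}

```text
clock: 10.25
position: [470.1, -179.6, 68.8]
ee_rot: [-0.073, 0.997, -0.001, 0.001]
contact_force: [-0.2, -7.8, 8.7]
gripper_width: 0.4
```

>>> {"fn": "drive_tool", "kwargs": {
  "steps": [
    [0,0,-0.004,0,0],
    [0,0,-0.004,0,0],
    [0,0,-0.005,0,0],
    [0,0,-0.01,0,0],
    [0,0,-0.015,0,0],
    [0,0,-0.01,0,0],
    [0,0,0,0,0],
    [0,0,0,0,0],
    [0,0,0,0,0],
    [0,0,0,0,0]
  ]
}}

```text
clock: 11.25
position: [468.5, -178.3, 114.9]
ee_rot: [-0.073, 0.997, 0.0, -0.001]
contact_force: [0.1, -0.4, 0.9]
gripper_width: -0.2
```

```bash
python3 look.py w9 wrist 80,190,190,270 -40 7; python3 look.py s9 scene 160,130,330,300 -40 4; python3 look.py t9 top 180,120,340,260 -40 4
```

```text
11.3 [ 468.6 -178.3  115. ] [ 44.5 -44.5 115. ] [ 0.6  -0.56 -0.95]
red 113 px 152.6 218.5 med [113.7 -45.6  63.6] zpct [62.7 63.3 63.6 64.  64.7]
red2 1 px 163.0 220.0 med [106.8 -44.7  64.5] zpct [64.5 64.5 64.5 64.5 64.5]
green 49 px 158.9 204.4 med [116.8 -47.4  41.5] zpct [20.3 40.7 41.5 41.9 42.6]
11.35 [ 468.7 -178.3  115.1] [ 44.5 -44.4 115.1] [-0.39  0.02 -0.49]
red 13 px 284.6 227.8 med [111.4 -44.8  63.2] zpct [59.1 61.1 63.2 63.9 64.8]
red2 104 px 182.0 210.0 med [-128.    -3.7   11.1] zpct [-1.   1.2 11.1 35.8 58.4]
green 21 px 282.8 251.9 med [115.8 -49.   38.2] zpct [33.  36.6 38.2 39.8 41.4]
11.4 [ 468.8 -178.3  115.2] [ 44.5 -44.3 115.2] [-0.13  0.76 -0.41]
red 20 px 220.4 154.1 med [-45.6 116.2  62.6] zpct [17.7 53.4 62.6 63.9 65.1]
green 12 px 211.3 149.0 med [-51.7 120.2  48.6] zpct [29.7 44.5 48.6 49.4 51.7]
```

View pics/s9.png

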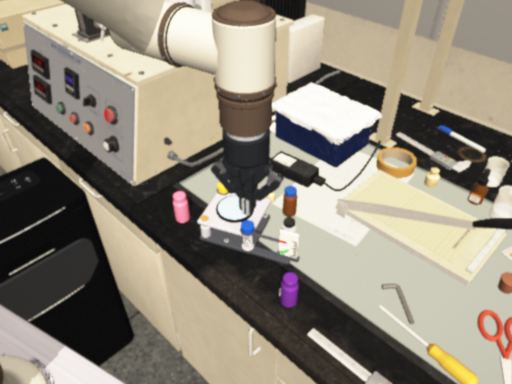

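>>> {"fn": "drive_tool", "kwargs": {
  "steps": [
    [-0.0178,0.018,0,0,0],
    [-0.0178,0.018,0,0,0],
    [-0.0178,0.018,0,0,0],
    [-0.0178,0.018,0,0,0],
    [-0.0178,0.018,0,0,0],
    [0,0,0,8.2,0],
    [0,0,0,8.2,0],
    [0,0,0,8.2,0],
    [0,0,0,8.2,0],
    [0,0,0,8.2,0],
    [0,0,0,8.2,0],
    [0,0,0,8.2,0],
    [0,0,0,8.2,0],
    [0,0,0,8.2,0],
    [0,0,0,8.2,0],
    [0,0,0,8,0],
    [0,0,0.01,0,0],
    [0,0,0.01,0,0],
    [0,0,0,0,0],
    [0,0,0,0,0]
  ]
}}

```text
clock: 13.4
position: [544.5, -84.5, 94.5]
ee_rot: [0.648, 0.761, 0.005, -0.007]
contact_force: [-0.1, 0.2, 0.4]
gripper_width: -0.1
```

```bash
python3 look.py w10 wrist 310,180,450,280 127 5; python3 look.py s10 scene 190,150,260,240 -40 6
```

```text
13.45 [544.9 -84.4  95. ] [-37.3  44.6  95. ] [0.87 0.31 0.37]
red 150 px 379.8 218.9 med [-46.8 116.   63.5] zpct [38.3 63.1 63.5 64.  64.6]
red2 1 px 370.0 222.0 med [-29.2 125.5  21.9] zpct [21.9 21.9 21.9 21.9 21.9]
green 61 px 381.2 202.4 med [-52.1 120.8  49.4] zpct [48.4 48.7 49.4 49.9 50.3]
13.5 [545.1 -84.4  95.3] [-37.2  44.8  95.3] [0.19 0.   0.46]
red 11 px 237.6 162.6 med [-48.5 116.5  60.4] zpct [ 22.   22.7  60.4  63.8 105.6]
green 8 px 236.9 175.5 med [-48.7 122.4  47.7] zpct [45.8 46.9 47.7 52.  62.4]
```

View pics/w10.png

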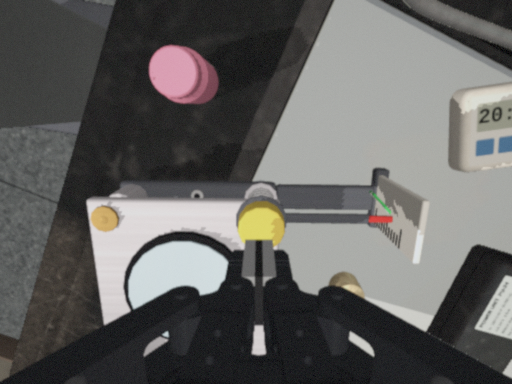

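View pics/s10c.png

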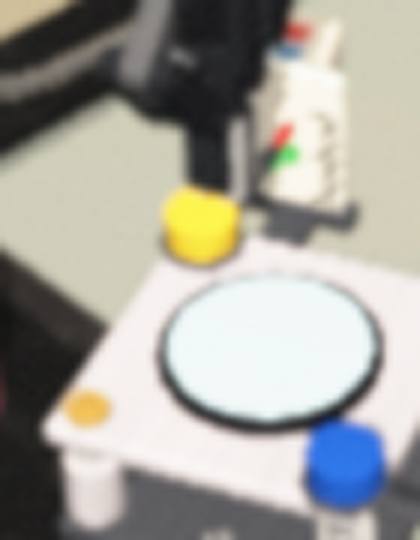

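>>> {"fn": "drive_tool", "kwargs": {
  "steps": [
    [0.008,0,0,0,0],
    [0,0,0.005,0,0],
    [0,0,0.004,0,0],
    [0,0,0,0,0],
    [0,0,0,0,0]
  ]
}}

```text
clock: 14.0
position: [543.8, -78.7, 86.1]
ee_rot: [0.647, 0.762, 0.008, -0.008]
contact_force: [0.4, 0.8, -0.5]
gripper_width: -0.4
```

>>> {"fn": "drive_tool", "kwargs": {
  "steps": [
    [0,0,0.002,0,0],
    [0,0,0,0,0],
    [0,0,0,0,0]
  ]
}}

```text
clock: 14.3
position: [543.9, -78.6, 84.3]
ee_rot: [0.647, 0.762, 0.008, -0.008]
contact_force: [-0.8, -0.3, -0.5]
gripper_width: -0.0
```

```bash
python3 look.py w11 wrist 310,180,450,280 127 5; python3 look.py s11 scene 190,150,260,240 -40 6
```

```text
14.35 [543.9 -78.6  84.3] [-43.1  44.5  84.3] [ 0.23 -0.06 -0.  ]
red 165 px 384.7 235.1 med [-46.9 115.2  63.6] zpct [62.6 63.2 63.6 64.  64.8]
green 67 px 385.9 217.1 med [-52.3 120.9  49.5] zpct [47.9 48.8 49.5 49.8 50.5]
14.4 [543.9 -78.6  84.4] [-43.1  44.5  84.4] [ 0.43  0.64 -0.36]
red 7 px 238.0 162.4 med [-88.6 225.5  23.6] zpct [21.4 23.  23.6 63.4 63.9]
green 7 px 237.1 175.3 med [-48.7 123.2  47.2] zpct [44.9 45.6 47.2 48.7 59.1]
```

View pics/s11c.png

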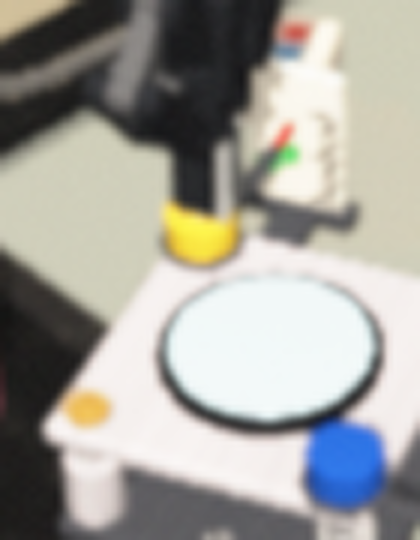

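View pics/w11.png

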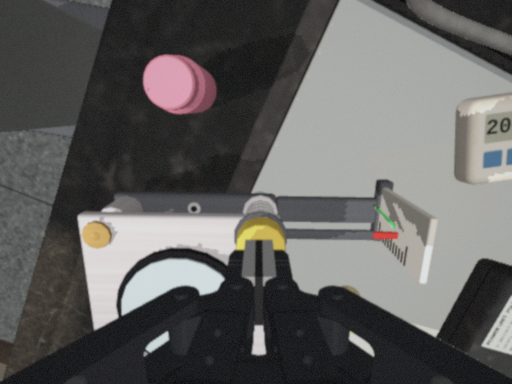

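>>> {"fn": "drive_tool", "kwargs": {
  "steps": [
    [0.0025,0,0,0,0],
    [0,0,0.003,0,0],
    [0,0,0,0,0],
    [0,0,0,0,0]
  ]
}}

```text
clock: 14.8
position: [544.0, -76.6, 81.7]
ee_rot: [0.647, 0.763, 0.009, -0.008]
contact_force: [0.2, 1.1, 2.2]
gripper_width: 0.0
```

```bash
python3 -c "
from h import *
s=arm.read_state();print(s['joints'].round(2),(Rm.T@(s['position']-Cm)).round(1),s['contact_force'])"
```

```text
[ 0.14  0.42 -0.35 -0.03 -0.8  -3.1 ] [-45.1  44.9  81.7] [0.24835852 1.09536517 2.21992377]
```

>>> {"fn": "drive_tool", "kwargs": {
  "steps": [
    [0,0,0.002,0,0],
    [0,0,0.002,0,0],
    [0,0,0,0,0],
    [0,0,0,0,0]
  ]
}}

```text
clock: 15.2
position: [544.6, -76.5, 77.9]
ee_rot: [0.647, 0.763, 0.009, -0.008]
contact_force: [1.7, 1.0, 4.7]
gripper_width: 0.0
```

```bash
python3 look.py w12 wrist 310,180,450,300 127 5; python3 look.py s12 scene 225,160,265,195 -40 10
```

```text
15.25 [544.6 -76.5  77.9] [-45.1  45.5  77.9] [2.92 0.54 4.78]
red 152 px 381.8 238.3 med [-47.  114.7  57.1] zpct [55.9 56.7 57.1 57.6 58.2]
red2 3 px 372.3 241.3 med [-28.8 125.4  21. ] zpct [19.9 20.4 21.  38.8 53. ]
green 69 px 386.8 223.3 med [-53.  120.6  49.3] zpct [47.3 48.8 49.3 49.8 50.2]
15.3 [544.6 -76.5  77.9] [-45.1  45.5  77.9] [3.21 0.27 5.3 ]
red 3 px 236.3 175.0 med [-46.9 110.9  56.3] zpct [56.2 56.2 56.3 57.2 57.8]
green 4 px 234.5 176.2 med [-55.4 115.8  47.6] zpct [44.2 45.8 47.6 48.8 49.2]
```

View pics/w12c.png

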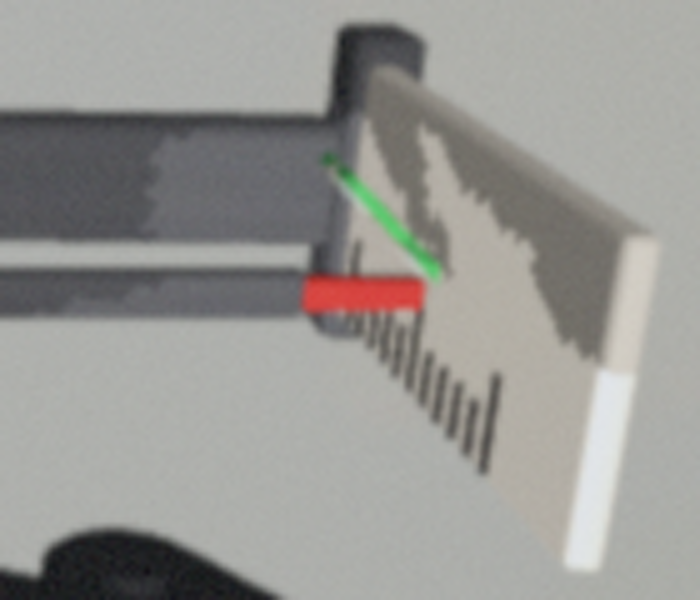

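View pics/s12c.png

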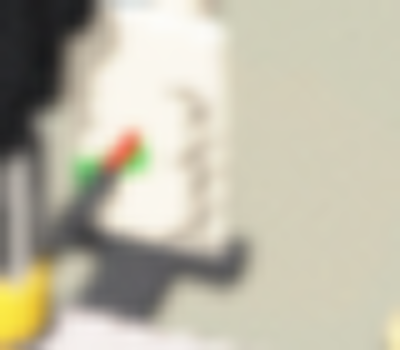

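>>> {"fn": "drive_tool", "kwargs": {
  "steps": [
    [0,0,0,-3,0],
    [0,0,0,-3,0],
    [0,0,0,0,0],
    [0,0,0,0,0]
  ]
}}

```text
clock: 15.7
position: [543.6, -76.5, 77.5]
ee_rot: [0.607, 0.795, 0.009, -0.008]
contact_force: [0.9, 0.2, 4.6]
gripper_width: 0.1
```

```bash
python3 -c "
from h import *
s=arm.read_state();print(s['joints'].round(4),(Rm.T@(s['position']-Cm)).round(1),s['contact_force'])";python3 look.py w13 wrist 310,180,450,300 127 5
```

```text
[ 0.1417  0.422  -0.3592 -0.0339 -0.7888 -2.9922] [-45.2  44.6  77.5] [0.8553353  0.23732026 4.6456268 ]
15.75 [543.6 -76.5  77.4] [-45.2  44.6  77.4] [1.95 1.   5.04]
red 149 px 381.1 250.0 med [-47.  114.8  56.3] zpct [55.3 55.8 56.3 56.7 57.2]
green 75 px 387.8 236.6 med [-52.9 120.5  49.4] zpct [47.7 48.8 49.4 49.8 50.3]
```

>>> {"fn": "drive_tool", "kwargs": {
  "steps": [
    [0,0,0.0017,0,0],
    [0,0,0.0017,0,0],
    [0,0,0,0,0],
    [0,0,0,0,0]
  ]
}}

```text
clock: 16.15
position: [544.1, -76.5, 74.4]
ee_rot: [0.606, 0.795, 0.009, -0.008]
contact_force: [2.0, 1.1, 5.7]
gripper_width: 0.1
```

```bash
python3 look.py w14 wrist 310,180,450,300 127 5; python3 look.py s14 scene 225,160,265,195 -40 10
```

```text
16.2 [544.1 -76.5  74.4] [-45.2  45.   74.4] [0.86 1.01 6.07]
red 148 px 378.0 248.1 med [-47.  114.9  50.8] zpct [49.3 50.3 50.8 51.2 51.8]
red2 1 px 368.0 245.0 med [-48.3 108.2  51.2] zpct [51.2 51.2 51.2 51.2 51.2]
green 79 px 389.2 238.9 med [-52.4 120.8  49.4] zpct [44.2 48.9 49.4 49.8 50.5]
16.25 [544.1 -76.5  74.4] [-45.2  45.   74.4] [1.84 1.05 5.79]
red 1 px 237.0 177.0 med [-45.9 113.8  50.4] zpct [50.4 50.4 50.4 50.4 50.4]
green 8 px 234.0 176.6 med [-55.  116.2  46.2] zpct [44.1 45.4 46.2 47.4 49.3]
```

View pics/w14c.png

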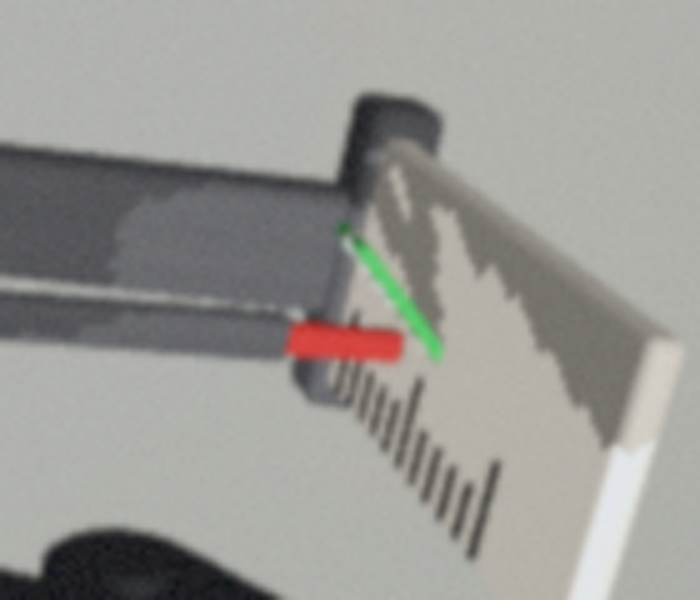

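>>> {"fn": "drive_tool", "kwargs": {
  "steps": [
    [0,0,0.0008,0,0],
    [0,0,0.0008,0,0],
    [0,0,0,0,0],
    [0,0,0,0,0]
  ]
}}

```text
clock: 16.65
position: [544.3, -76.4, 73.0]
ee_rot: [0.606, 0.795, 0.009, -0.008]
contact_force: [2.4, 1.2, 7.2]
gripper_width: -0.1
```

```bash
python3 look.py w15 wrist 310,180,450,300 127 5; python3 look.py s15 scene 225,160,265,195 -40 10
```

```text
16.7 [544.4 -76.4  73. ] [-45.3  45.3  73. ] [1.53 0.81 6.16]
red 137 px 376.8 247.3 med [-47.  114.3  48.4] zpct [47.2 48.  48.4 48.9 49.8]
red2 3 px 373.0 245.3 med [-48.6 113.8  47.8] zpct [47.3 47.6 47.8 48.6 49.3]
green 79 px 390.1 240.1 med [-52.1 121.   49.2] zpct [43.3 49.  49.2 49.8 50.2]
16.75 [544.3 -76.4  73. ] [-45.2  45.2  73. ] [2.24 0.56 6.  ]
red 2 px 236.5 178.5 med [-47.  113.   46.4] zpct [45.6 46.  46.4 46.8 47.2]
green 12 px 234.8 176.3 med [-53.8 117.8  47.2] zpct [42.8 46.3 47.2 48.3 50.3]
```

View pics/w15c.png

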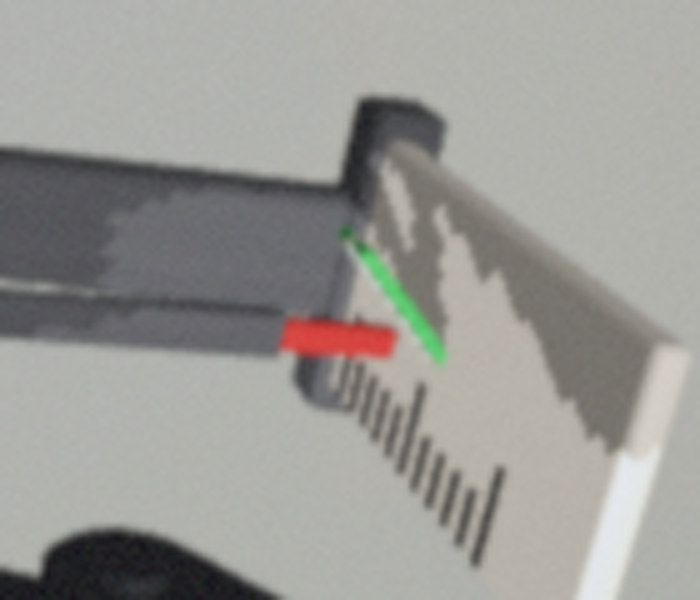

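View pics/s15c.png

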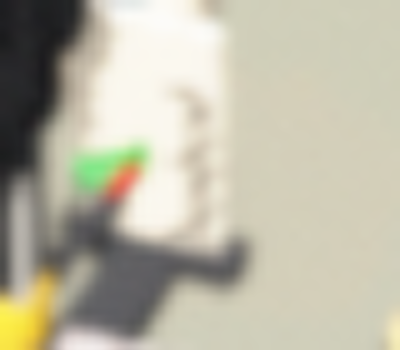

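>>> {"fn": "drive_tool", "kwargs": {
  "steps": [
    [0,0,0,0,0],
    [0,0,0,0,0],
    [0,0,0,0,0],
    [0,0,0,0,0],
    [0,0,0,0,0],
    [0,0,0,0,0],
    [0,0,0,0,0],
    [0,0,0,0,0],
    [0,0,0,0,0],
    [0,0,0,0,0]
  ]
}}

```text
clock: 17.75
position: [544.3, -76.4, 73.0]
ee_rot: [0.606, 0.795, 0.009, -0.008]
contact_force: [2.0, 0.5, 6.9]
gripper_width: 0.3
```

>>> {"fn": "drive_tool", "kwargs": {
  "steps": [
    [0,0,-0.004,0,0],
    [0,0,-0.004,0,0],
    [0,0,-0.005,0,0],
    [0,0,-0.015,0,0],
    [0,0,-0.02,0,0],
    [0,0,-0.02,0,0],
    [0,0,0,0,0],
    [0,0,0,0,0],
    [0,0,0,0,0],
    [0,0,0,0,0]
  ]
}}

```text
clock: 18.75
position: [542.7, -78.1, 139.0]
ee_rot: [0.606, 0.795, 0.008, -0.009]
contact_force: [0.5, 0.3, -0.6]
gripper_width: -0.3
```

```bash
python3 look.py w16 wrist 310,180,450,300 127 5; python3 look.py s16 scene 160,130,330,300 -40 4; python3 look.py t16 top 180,120,340,260 0 4
```

```text
18.8 [542.9 -78.1 139.2] [-43.8  43.6 139.2] [-0.47 -0.06  0.82]
red 94 px 355.9 217.1 med [-46.7 115.6  63.6] zpct [53.  63.1 63.6 64.  64.5]
red2 3 px 349.3 216.3 med [-46.2 111.8  61.9] zpct [24.3 41.  61.9 62.7 63.3]
green 39 px 358.5 203.9 med [-52.5 120.8  49.4] zpct [39.4 48.8 49.4 49.8 50.2]
18.85 [543.2 -78.1 139.4] [-43.8  43.8 139.4] [0.93 0.1  0.03]
red 19 px 272.4 209.9 med [96.3 77.7 62.8] zpct [23.4 60.2 62.8 63.6 64. ]
red2 101 px 182.1 209.9 med [-121.7   -2.5   13.1] zpct [-1.2  1.6 13.1 34.6 55.7]
green 28 px 271.4 232.8 med [114.6 -46.9  39.8] zpct [34.  37.  39.8 43.2 48. ]
18.9 [543.3 -78.1 139.6] [-43.7  44.  139.6] [0.48 0.78 0.61]
red 16 px 300.6 210.8 med [116.  -44.2  63.6] zpct [19.4 62.2 63.6 64.6 65.7]
red2 32 px 182.5 212.1 med [-113.5   -7.6   45.8] zpct [13.  27.3 45.8 51.2 52.5]
green 8 px 300.4 213.1 med [116.2 -48.4  39.4] zpct [19.2 34.3 39.4 40.  41.8]
```

View pics/s16.png

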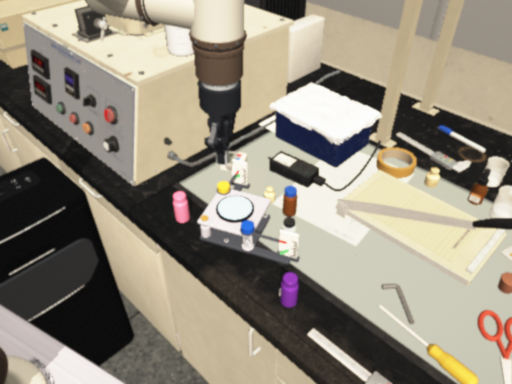

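View pics/w16.png

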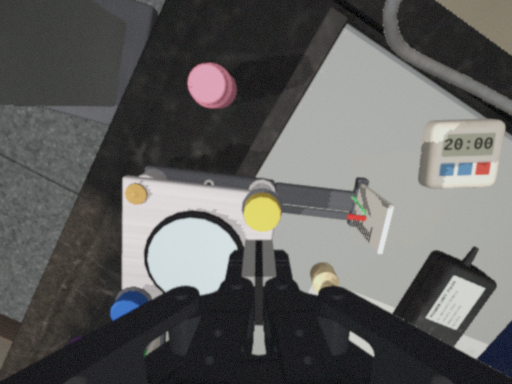

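Both corners are back at rest with their pointers at 62 mm, the weight and vials have not moved, and the arm is clear of the mount. I'm handing the job in.

```bash
python3 -c "
from bench import arm
print(arm.job_done())"
```

```text
the job is handed in; nothing more can be done
None
```

I pressed the blue pad and then the yellow pad to their green marks, held each for more than a second, and let both spring back. I handed the job in at about 19 s of robot time.

| Pad | Pad sink | Upward force on tool | Tip height, from images | Tip height, from pad travel | Mark mid-height (measured) |
|---|---|---|---|---|---|
| Blue | about 13 mm | about 8.5 N | 38.8 mm | 37.4 mm | about 37.5 mm |
| Yellow | about 9 mm | about 6.5 N | 46.0 mm | 45.2 mm | about 45.2 mm |

- **Agreement:** the image and travel figures differ by about 1 mm for each pad. All of them lie well inside the 4 mm tolerance, and neither pointer reached the lower edge of its band.
- **Release:** after the lift both pointers read their rest height again. The weight and both vials look unmoved in the pictures, and nothing is being touched. No picture showed the tool touching the mirror.
- **Green bands:** both stood at about 45° out of the scale face instead of lying flat. I took their mid-heights from the depth readings.
- **Side force on blue:** the fingertip felt up to about 8 N sideways during the blue press, which I put down to the tilting pad dragging on it.
- **Joint 6:** as I touched the yellow pad, joint 6 had turned to its range limit (-3.10 rad to two decimals). I turned it back to -2.99 rad before pressing further, but I did not check whether it went slightly past -3.1.

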